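# Clamp a glued-up turning blank in the screw press

### The arm

A 7-joint arm with a two-finger parallel gripper is mounted at the origin on the work surface. World frame = base frame: x ahead of the robot, y to its left, z up, the work surface at z = 0. Lengths are in m, angles in rad, forces in N, time in s.
With the tool pointing down it reaches from about 0.35 to 0.9 m from the base axis. Payload 8.1 kg.
Tool frame: the origin (TCP) lies where the fingers leave the gripper's body, on its centre line; the fingertips stand 66 mm ahead of it and the grasp point (between the pads) lies 47 mm ahead of it (env.tcp_to_grasp is the z of the grasp point in the tool frame, in m); z points along the fingers, y is the line along which they close (so a half turn about z gives the same grasp; the last joint's range is limited). The gripper opens to 92 mm and grips with 3 to 60 N. Pads are 19 mm wide; open, the fingers measure 130 mm over their backs; the gripper's body (75 mm by 190 mm) begins 47 mm behind the grasp point.
Start: joints at [-1.439, 0.434, 0.025, 1.573, -0.012, 1.134, -0.075], TCP at [0.145, 0.608, 0.292] pointing down, gripper open.
Joint ranges: [-2.62, 2.62], [-0.44, 2.09], [-1.27, 1.32], [0.08, 2.57], [-1.32, 4.46], [0.12, 2], [-2.74, 2.74]. Speed limits (rad/s): [2.22, 2.22, 3.01, 3.01, 3.14, 3.14, 3.14].

### API

Orientations are given as a rotation vector (axis times angle).
In Python, from cell import env, imaging, order gives the robot as it stands. The module is installed in compiled form; this text tells all that it offers.
- The arm moves only by the shell command python3 -m inch 'ROWS' [FORCE]. ROWS is JSON, a list of rows, each a list of 3 entries, a list of its own where there are three numbers: the turn, a rotation vector about the tool's x, y, z in units of 4 degrees (1.0 is 4 degrees), then the shift along the tool's x, y, z in units of 20 mm (1.0 is 20 mm), then the finger opening in mm, from 0 to 91.8. In form: [[[rx, ry, rz], [dx, dy, dz], fingers], ...]. A call has exactly 8 rows; each row shifts and turns the commanded pose from where the row before left it, along the tool's axes as they then stand; what a row does not reach is not made up. A row lasts 1/10 s, in which the tool goes at most 50 mm and 8.59 degrees, less where a joint would pass 70% of its speed; a pose out of reach is approached as far as the arm can. A call with a number of a shift or a turn outside -1 to 1 is refused whole. A call with a gripper value outside its range is refused whole. The fingers move at their own pace and stop on an object; FORCE is the grip in N (left out, the last holds). Time passes only in rows, so rows that do not move let the fingers close, or fill a call up. It gives the time, the measured TCP pose, the force, the opening and the grip force at its end, in the units of the state.
- env.observe(): the state, without advancing time (a new reading comes with each control period).
- imaging.read_camera(name): name is "side" or "top" or "wrist"; returns a dict with "color" (420x560x3 uint8, red, green, blue), "mtx" (3x3 intrinsics, pixels), "R" (3x3) and "t" (3): a world point X has camera coordinates R X + t. Camera axes: x right, y down, z forward; pixel columns grow to the right and rows downward; lengths in m; the calibration is good to about 2 mm. A picture is of the moment at which its call begins. There is no depth.
- order.hand_in(): hands the job in; it is judged then, once.
The state is a dict: "time_s": time; "joint_pos": joint angles; "joint_velocities": joint speeds; "effort": joint torques, N m; "ee_pos": TCP position; "ee_rot": TCP orientation; "force": force on the tool from outside, world axes, zero at the start; "wrist_torque": the same for the moment, N m; "width": finger opening in m; "grip_force": force on a finger pad.
Only numpy, scipy, OpenCV 4.12 (cv2) and the standard library are available. Lean on these libraries where they do the work, as an engineer would, in place of code of your own. Each camera call takes 0.05 s, during which the arm holds its last target. There are 200 camera calls.

### The job

Slide the laminated wooden blank along the press bed, in between the two low fences, until its far end is fully home against the column; push gently. Then turn the round knob on top of the press clockwise, letting your grip sink along with it as it screws down so that the knob is never dragged up off its collar, until the pad presses firmly on the blank, about 25 N by feel and never over 60 N. Let go and leave everything else on the bench where it is.

Things in the scene. Friction and masses are not known exactly. Their poses are not given: they have to be found in the camera images.
- blank_mid (a point): centre of the loose turning blank: a square-edged bar of three glued strips of wood (pale, dark, pale), 165 long (x) x 50 wide (y) x 40 high (z) mm, about 0.24 kg. It starts lying on the press bed in front of the fences, a little skewed. The point is at its middle, half-way up; its x axis runs along the bar.
- seat (a point): where the blank's centre is when the blank is fully home in the green and steel gluing press: a point fixed on the press, 40 mm above the table. Its x axis points along the bed from the open end to the column, z up. The bed is a flat steel plate, top 20 mm above the table, 130 mm wide, from 232 mm before (-x) this point to 138 mm beyond it.
- stop_face (a point): middle of the column's flat face that the blank's far end must meet, 82.5 mm beyond the seat point; axes as the seat. Two parallel steel fences, 53 mm apart inside (the blank is 50 mm), 12 mm thick and 22 mm high over the bed, run back from this face for 75 mm.
- mouth (a point): middle of the flared mouth in front of the fences, at the top edge of its cheeks (42 mm above the table), 105 mm before the stop face; axes as the seat. Here it is about 76 mm wide outside and 65 mm inside, narrowing to 53 mm at the fences 30 mm further on.
- head (a point): on the screw axis, underside of the round head (44 mm diameter) in which the screw runs, 98 mm above the table, 27.5 mm beyond the seat point; axes as the seat. The head's top is 144 mm above the table; a 46 mm wide overarm joins it to the column. It stands over the blank and must be left room.
- knob_mid (a point): centre, half-way up, of the round black fluted knob on top of the screw: 40 mm diameter, 30 mm high, axis vertical, free all round, at 172 to 185 mm above the table. Clockwise seen from above lowers knob, screw and pad together by 24 mm per full turn (3.8 mm per radian). Turning takes about 0.2 N m of friction plus 0.0038 N m per newton of pad force; it stays where it is left.
- knob (a joint): height (m) by which the knob is dragged up off its spring-loaded collar: 0 seated, where it belongs; a spring holds it down (4 N, plus 2 N per mm), at most 6 mm. It must stay below 3 mm at all times.
- pad_face (a point): centre of the underside of the black round pad (34 mm diameter) at the lower end of the screw; it does not turn. At the start it is 7 to 11 mm above the level of the blank's top. The pad is sprung on the screw: once it touches, the pad force grows by about 40 N per mm of further screw travel (15 N per 0.1 rad). The holding torque read while standing still may, after a slight overrun, be 0.4 N m below the turning torque; it rises with pad force all the same.
Mind the look-alikes: they are no part of the job. What is shaped like the part that bears blank_mid but purple is not meant.

How it is judged:
On the way, in this order (a step that is already met when the one before it is completed fails the run):
1. the blank is fully home against the column, between the fences (x of blank_mid in the frame of seat between -0.0025 and 0.004 m and y of blank_mid in the frame of seat between -0.004 and 0.004 m and angle between the x axis of blank_mid and the x axis of seat, either way round below 0.05 rad and z of blank_mid in the frame of seat below 0.004 m), for 0.2 s.
2. the pad presses the blank with over 14 N (contact force between pad and blank above 14 N), for 0.2 s.
At the end, for the whole second after the job is handed in: The blank is home (within 2.5 mm of the stop, 4 mm sideways, 0.05 rad), at rest, the pad presses on it with 14 to 40 N, and the knob is seated on its collar (under 1.5 mm) and released (all of step 1 and contact force between pad and blank between 14 and 40 N and value of joint knob below 0.0015 m and linear speed of blank below 0.01 m/s); the robot touches nothing.
It fails at once if the pad crushes the glue line (over 60 N) (contact force between pad and blank above 60 N).
It fails at once if the blank is rammed against the column (over 35 N) (contact force between blank and column above 35 N).
It fails at once if the knob is dragged 3 mm or more up off its collar (value of joint knob above 0.003 m).
It fails at once if a bystander is disturbed (distance of any of glue, offcut_a, offcut_b, mallet, bowl, tape, brush, tin from where it was at the start of the episode above 0.03 m).
It also fails if it takes over 69 s, if anything falls off the work surface, if the arm or the gripper's body presses on something with over 40 N, if the wrist force passes 120 N, or if a joint passes its speed limit or range.

## Working session

There is one attempt and no reset: what is moved stays moved. The work goes in short steps, Python scripts to look and compute and a shell command to move; the robot and the scene stay as the last step left them, time stands still between calls to the robot, and variables do not carry over. Pictures are saved under pics/ and viewed, at most 10 in all, crops included, and the job is handed in when it is done.

```bash
mkdir -p pics
python3 - <<'E'
from cell import env, imaging
import cv2,numpy as np
for n in("top","side"):
    d=imaging.read_camera(n); cv2.imwrite(f"pics/{n}0.png",d["color"][:,:,::-1])
    print(n,d["mtx"].round(1).tolist(),d["R"].round(4).tolist(),d["t"].round(4).tolist())
s=env.observe();print({k:np.round(v,3).tolist() for k,v in s.items()})
E
```

```text
top [[385.2, 0.0, 275.1], [0.0, 385.2, 206.8], [0.0, 0.0, 1.0]] [[-0.0066, -1.0, -0.0051], [-0.9986, 0.0069, -0.052], [0.052, 0.0047, -0.9986]] [0.1222, 0.5581, 0.7733]
side [[506.6, 0.0, 286.0], [0.0, 506.6, 215.0], [0.0, 0.0, 1.0]] [[-0.7899, -0.6131, -0.012], [-0.393, 0.5212, -0.7576], [0.4707, -0.5937, -0.6527]] [0.5178, 0.2929, 0.7118]
{'time_s': 0.1, 'joint_pos': [-1.439, 0.435, 0.025, 1.574, -0.012, 1.134, -0.075], 'joint_velocities': [0.0, -0.002, -0.0, -0.003, -0.0, 0.001, -0.0], 'effort': [0.004, -66.912, 0.988, -31.514, -0.061, 0.037, 0.0], 'ee_pos': [0.145, 0.607, 0.292], 'ee_rot': [-0.368, -3.12, 0.002], 'force': [0.268, 0.256, -0.011], 'wrist_torque': [-0.032, -0.035, -0.014], 'grip_force': 0.0, 'width': 0.092}
```

View pics/top0.png

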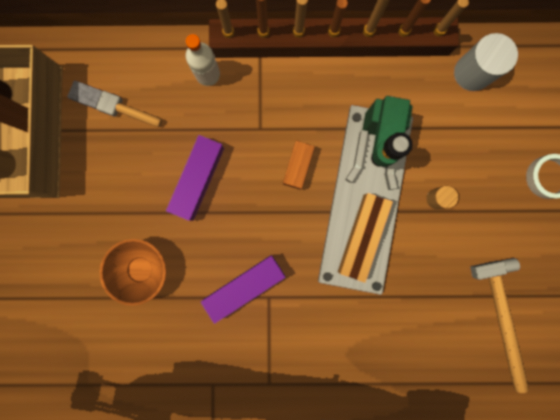

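View pics/side0.png

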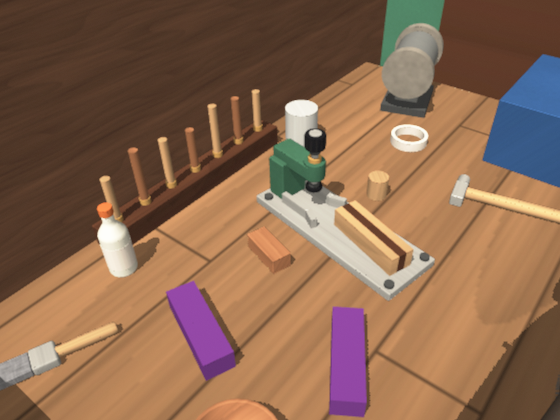

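Top view: bed corners at about (350,107), (320,283) and (383,293), blank at (367,236), knob at (399,145). Side view: knob at (315,140), blank at (372,236). I'll zoom in to get accurate corners.

Run:
```python
import cv2,numpy as np
a=cv2.imread("pics/top0.png")[95:300,305:425]; b=cv2.imread("pics/side0.png")[115:295,250:435]
a=cv2.resize(a,None,fx=2.9,fy=2.9,interpolation=cv2.INTER_CUBIC);b=cv2.resize(b,None,fx=2.4,fy=2.4,interpolation=cv2.INTER_CUBIC)
c=np.zeros((600,800,3),np.uint8);c[:a.shape[0],:a.shape[1]]=a;c[:b.shape[0],350:350+b.shape[1]]=b
print(a.shape,b.shape);cv2.imwrite("pics/crop1.png",c)
```

```text
(594, 348, 3) (432, 444, 3)
```

View pics/crop1.png

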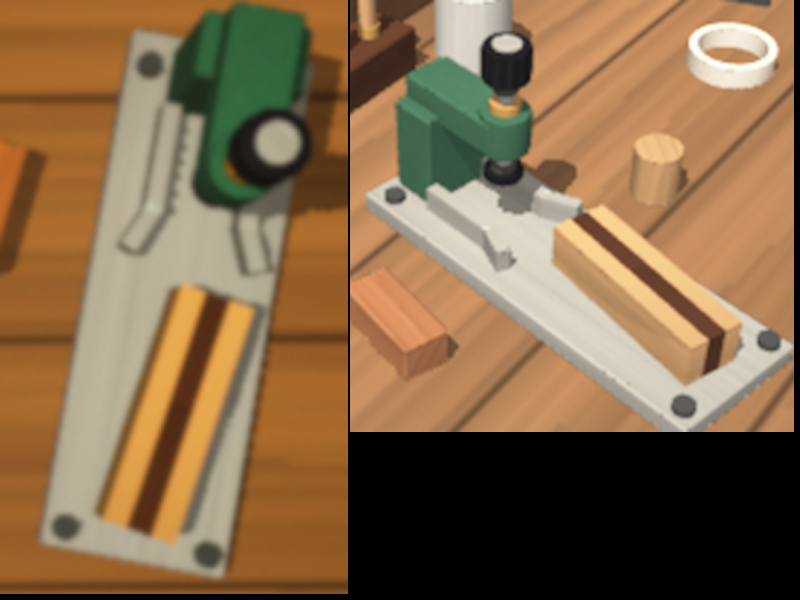

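The crop shows clear corners for the bed and the top of the blank in both views. Knob cap is at crop (280,141) top and (508,43) side. I'll fit the poses from these.

```bash
cat > h.py <<'E'
import numpy as np
from scipy.optimize import least_squares
from scipy.spatial.transform import Rotation as Ro
C={"top":(np.array([[385.2,0,275.1],[0,385.2,206.8],[0,0,1]]),np.array([[-.0066,-1,-.0051],[-.9986,.0069,-.052],[.052,.0047,-.9986]]),np.array([.1222,.5581,.7733])),
"side":(np.array([[506.6,0,286.],[0,506.6,215.],[0,0,1]]),np.array([[-.7899,-.6131,-.012],[-.393,.5212,-.7576],[.4707,-.5937,-.6527]]),np.array([.5178,.2929,.7118]))}
def proj(c,X):
    K,R,t=C[c] if isinstance(c,str) else c; p=K@(R@X+t); return p[:2]/p[2]
def W(p,l): # planar pose -> world
    c,s=np.cos(p[2]),np.sin(p[2]); return np.array([p[0]+c*l[0]-s*l[1],p[1]+s*l[0]+c*l[1],l[2]])
def fit(obs,p0):
    f=lambda p:np.concatenate([proj(c,W(p,l))-np.array(u) for c,l,u in obs])
    r=least_squares(f,p0,loss="soft_l1"); return r.x,f(r.x)
def back(c,u,z):
    K,R,t=C[c] if isinstance(c,str) else c; d=R.T@np.linalg.inv(K)@[*u,1]; o=-R.T@t; return o+d*(z-o[2])/d[2]
SEAT=None
E
python3 - <<'E'
from h import *
T=lambda u,v:(305+u/2.9-.3,95+v/2.9-.3); S=lambda u,v:(250+(u-350)/2.4-.3,115+v/2.4-.3)
o=[("top",(.138,.065,.02),T(133,30)),("top",(-.232,.065,.02),T(40,543)),("top",(-.232,-.065,.02),T(225,577)),
("side",(.138,.065,.02),S(367,200)),("side",(-.232,-.065,.02),S(793,347)),("side",(-.232,.065,.02),S(688,432))]
p,r=fit(o,[.5,-.2,-.2]);print("seat",p.round(4),r.round(1))
a,b=.0825,.025
o=[("top",(a,b,.06),T(178,286)),("top",(a,-b,.06),T(255,308)),("top",(-a,-b,.06),T(176,543)),("top",(-a,b,.06),T(97,516)),
("side",(a,b,.06),S(553,226)),("side",(a,-b,.06),S(600,207)),("side",(-a,-b,.06),S(742,325)),("side",(-a,b,.06),S(695,347))]
q,r=fit(o,[.4,-.2,-.2]);print("blank",q.round(4),r.round(1))
k=least_squares(lambda X:np.r_[proj("top",X)-T(280,141),proj("side",X)-S(508,43)],[.5,-.2,.19]);print("knobtop",k.x.round(4),k.fun.round(1), "axis",W(p,(.0275,0,0)).round(4))
c,s=np.cos(p[2]),np.sin(p[2]);d=q[:2]-p[:2];print("blank in seat",c*d[0]+s*d[1],-s*d[0]+c*d[1],q[2]-p[2])
E
```

```text
seat [ 0.6198 -0.0754 -0.1927] [-0.2 -0.1 -0.3  1.1 -0.3  1.5 -1.4 -3.5  1.4 -1.3 -0.9 -0.5]
blank [ 0.4963 -0.055  -0.3344] [ 0.5 -0.5 -1.3  0.2 -0.7  0.9  1.6  1.7 -0.3 -0.   0.3 -1.2 -0.  -1.6
 -1.7  0.6]
knobtop [ 0.649 -0.084  0.194] [ 0.1  0.2 -0.3 -0. ] axis [ 0.6468 -0.0806  0.    ]
blank in seat -0.1251183189654137 -0.003698132300168057 -0.14171981815040455
```

```bash
cat >> h.py <<'E'
from cell import env,imaging
SEAT=np.array([.6198,-.0754,-.1927])
def go(grasp,yaw,pr=True):
    "remaining: turn units about tool z, shift units in tool axes after the turn; yaw = world angle of tool x"
    s=env.observe(); R=Ro.from_rotvec(s["ee_rot"]).as_matrix()
    G=np.array([[np.cos(yaw),np.sin(yaw),0],[np.sin(yaw),-np.cos(yaw),0],[0,0,-1]])
    rv=Ro.from_matrix(R.T@G).as_rotvec(); d=np.asarray(grasp)+[0,0,.047]-s["ee_pos"]
    print("t",round(s["time_s"],1),"turn",np.round(np.degrees(rv)/4,2),"shift/20mm new axes",np.round(G.T@d/.02,2),"old axes",np.round(R.T@d/.02,2),"j",np.round(s["joint_pos"],2),"F",np.round(s["force"],1),"w",round(s["width"],4))
E
python3 - <<'E'
from h import *
B=np.array([.4963,-.055,-.3344])
g=W(B,(-.055,0,.045));print(g)
for k in (0,np.pi): go([g[0],g[1],.16],B[2]+k)
for u in((447,190),(487,60),(552,177)):print(back("top",u,.03).round(3))
E
```

```text
[ 0.44434659 -0.03694886  0.045     ]
t 0.1 turn [-0.000e+00 -3.000e-02 -4.357e+01] shift/20mm new axes [24.7  25.53  4.23] old axes [-22.04 -27.85   4.27] j [-1.44  0.44  0.02  1.57 -0.01  1.13 -0.08] F [ 0.3  0.3 -0. ] w 0.0915
t 0.1 turn [-0.02  0.    1.43] shift/20mm new axes [-24.7  -25.53   4.23] old axes [-22.04 -27.85   4.27] j [-1.44  0.44  0.02  1.57 -0.01  1.13 -0.08] F [ 0.3  0.3 -0. ] w 0.0915
[ 0.589 -0.227  0.03 ]
[ 0.855 -0.316  0.03 ]
[ 0.614 -0.438  0.03 ]
```

```bash
python3 -m inch '[[[0,0,0.72],[0,0,0],91.8],[[0,0,0.71],[0,0,0],91.8],[[0,0,0],[-0.95,-1,0],91.8],[[0,0,0],[-0.95,-1,0],91.8],[[0,0,0],[-0.95,-1,0],91.8],[[0,0,0],[-0.95,-1,0],91.8],[[0,0,0],[-0.95,-1,0],91.8],[[0,0,0],[-0.95,-1,0],91.8]]' 10 
python3 -m inch '[[[0,0,0],[-0.95,-1,0],91.8],[[0,0,0],[-0.95,-1,0],91.8],[[0,0,0],[-0.95,-1,0],91.8],[[0,0,0],[-0.95,-1,0],91.8],[[0,0,0],[-0.95,-1,0],91.8],[[0,0,0],[-0.95,-1,0],91.8],[[0,0,0],[-0.95,-1,0],91.8],[[0,0,0],[-0.95,-1,0],91.8]]'
python3 -m inch '[[[0,0,0],[-0.95,-1,0],91.8],[[0,0,0],[-0.95,-1,0],91.8],[[0,0,0],[-0.95,-1,0],91.8],[[0,0,0],[-0.95,-1,0],91.8],[[0,0,0],[-0.95,-1,0],91.8],[[0,0,0],[-0.95,-1,0],91.8],[[0,0,0],[-0.95,-1,0],91.8],[[0,0,0],[-0.95,-1,0],91.8]]'
python3 - <<'E'
from h import *
B=np.array([.4963,-.055,-.3344])
g=W(B,(-.055,0,.045))
go([g[0],g[1],.16],B[2]+np.pi)
E
```

```text
time_s: 0.9
ee_pos: [0.214, 0.4558, 0.2919]
ee_rot: [-0.523, -3.098, 0.001]
force: [0.8, 0.8, 0.2]
width: 0.0915
grip_force: 0.0
time_s: 1.7
ee_pos: [0.3049, 0.2548, 0.2921]
ee_rot: [-0.523, -3.098, 0.0]
force: [0.5, 0.9, 0.0]
width: 0.0919
grip_force: 0.0
time_s: 2.5
ee_pos: [0.3958, 0.0538, 0.2922]
ee_rot: [-0.523, -3.098, -0.0]
force: [0.7, 0.2, 0.4]
width: 0.0918
grip_force: 0.0
t 2.5 turn [ 0. -0. -0.] shift/20mm new axes [-3.78 -3.49  4.26] old axes [-3.78 -3.49  4.26] j [-0.72  0.04  0.48  2.11 -0.02  1.    1.01] F [0.7 0.2 0.4] w 0.0918
```

```bash
python3 -m inch '[[[0,0,0],[-0.95,-0.87,0.5],91.8],[[0,0,0],[-0.95,-0.87,0.5],91.8],[[0,0,0],[-0.95,-0.87,0.5],91.8],[[0,0,0],[-0.93,-0.88,0.5],91.8],[[0,0,0],[0,0,1],91.8],[[0,0,0],[0,0,1],91.8],[[0,0,0],[0,0,0.2],91.8],[[0,0,0],[0,0,0],91.8]]'
python3 - <<'E'
from h import *
import cv2
B=np.array([.4963,-.055,-.3344])
g=W(B,(-.055,0,.045))
go([g[0],g[1],.045],B[2]+np.pi)
d=imaging.read_camera("wrist"); im=d["color"][:,:,::-1].copy()
c=(d["mtx"],d["R"],d["t"]);np.savez("w1.npz",*c)
for p,zz,L in((B,.06,[(a,b) for a in(.0825,-.0825) for b in(.025,-.025)]),(SEAT,.042,[(-.0225,.0325),(-.0225,-.0325)]),(SEAT,.02,[(-.232,.065),(-.232,-.065)])):
    for l in L:
        u=proj(c,W(p,(*l,zz)));print(l,u.round(0));cv2.circle(im,tuple(int(v) for v in u),3,(255,0,255),-1)
im=cv2.resize(im,(784,588));cv2.imwrite("pics/w1.png",im)
E
```

```text
time_s: 3.3
ee_pos: [0.4437, -0.0358, 0.2079]
ee_rot: [-0.523, -3.096, 0.001]
force: [-0.6, 0.4, 0.0]
width: 0.0915
grip_force: 0.0
t 3.3 turn [-0.01 -0.02 -0.01] shift/20mm new axes [-0.05 -0.04  5.79] old axes [-0.06 -0.04  5.79] j [-0.5   0.26  0.56  2.13 -0.19  0.8   1.42] F [-0.6  0.4  0. ] w 0.0915
(0.0825, 0.025) [312. 370.]
(0.0825, -0.025) [255. 370.]
(-0.0825, 0.025) [317. 182.]
(-0.0825, -0.025) [249. 182.]
(-0.0225, 0.0325) [338. 368.]
(-0.0225, -0.0325) [269. 376.]
(-0.232, 0.065) [348. 133.]
(-0.232, -0.065) [192. 155.]
```

View pics/w1.png

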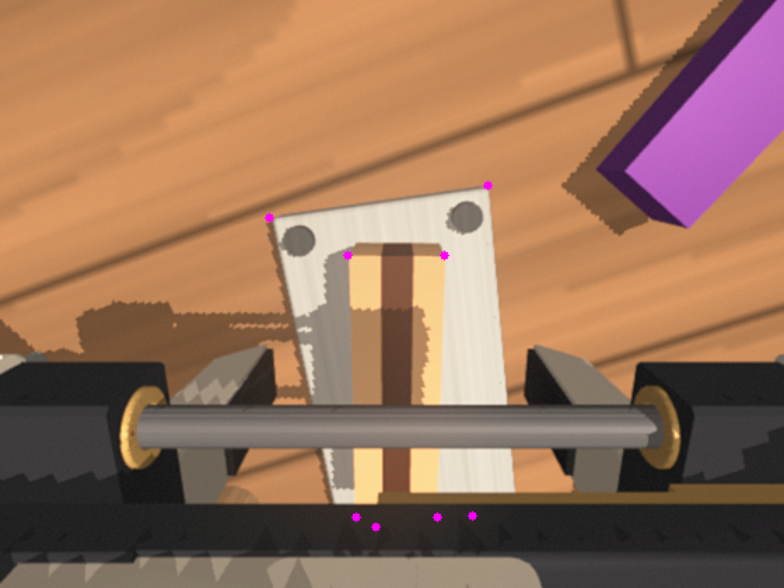

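The wrist view matches the predictions: bed corners at about (270,217) and (488,185), blank's near end at (348,255) and (445,255), all on the markers. Now I'll go down and grip lightly.

```bash
python3 -m inch '[[[0,0,0],[-0.05,-0.04,1],91.8],[[0,0,0],[0,0,1],91.8],[[0,0,0],[0,0,1],91.8],[[0,0,0],[0,0,1],91.8],[[0,0,0],[0,0,1],91.8],[[0,0,0],[0,0,0.7],91.8],[[0,0,0],[0,0,0],45],[[0,0,0],[0,0,0],45]]' 12
python3 -m inch '[[[0,0,0],[0,0,0],45],[[0,0,0],[0,0,0],45],[[0,0,0],[0,0,0],45],[[0,0,0],[0,0,0],45],[[0,0,0],[0,0,0],45],[[0,0,0],[0,0,0],45],[[0,0,0],[0,0,0],45],[[0,0,0],[0,0,0],45]]'
python3 - <<'E'
from h import *
g=W(SEAT,(-.125-.055,0,.047));go(g,SEAT[2]+np.pi)
g=W(SEAT,(-.055,0,.047));go(g,SEAT[2]+np.pi)
E
```

```text
time_s: 4.15
ee_pos: [0.4455, -0.0368, 0.0951]
ee_rot: [0.523, 3.097, 0.001]
force: [-0.1, -0.2, -0.4]
width: 0.0798
grip_force: 0.0
time_s: 4.95
ee_pos: [0.445, -0.037, 0.0946]
ee_rot: [0.524, 3.097, 0.001]
force: [-1.2, -0.6, 7.1]
width: 0.05
grip_force: 12.0
t 5.0 turn [ 0.01  0.01 -2.04] shift/20mm new axes [ 0.05 -0.21  0.03] old axes [ 0.02 -0.22  0.03] j [-0.36  0.47  0.42  2.23 -0.39  0.51  1.6 ] F [-1.2 -0.6  7.1] w 0.05
t 5.0 turn [ 0.01  0.01 -2.04] shift/20mm new axes [-6.2  -0.21  0.03] old axes [-6.16  0.67  0.03] j [-0.36  0.47  0.42  2.23 -0.39  0.51  1.6 ] F [-1.2 -0.6  7.1] w 0.05
```

```bash
python3 -m inch '[[[0,0,-0.51],[0,-0.05,0],45],[[0,0,-0.51],[0,-0.05,0],45],[[0,0,-0.51],[0,-0.05,0],45],[[0,0,-0.51],[0,-0.06,0],45],[[0,0,0],[0,0,0],45],[[0,0,0],[0,0,0],45],[[0,0,0],[0,0,0],45],[[0,0,0],[0,0,0],45]]'
python3 - <<'E'
from h import *
import cv2
g=W(SEAT,(-.055,0,.047));go(g,SEAT[2]+np.pi)
o=[]
for n in("top","side"):
    d=imaging.read_camera(n);o.append(d["color"][:,:,::-1])
    cv2.imwrite(f"pics/{n}1.png",o[-1])
c=np.zeros((600,800,3),np.uint8)
a=cv2.resize(o[0][95:300,305:425],None,fx=2.9,fy=2.9,interpolation=cv2.INTER_CUBIC);b=cv2.resize(o[1][115:295,250:435],None,fx=2.4,fy=2.4,interpolation=cv2.INTER_CUBIC)
c[:a.shape[0],:a.shape[1]]=a;c[:b.shape[0],350:350+b.shape[1]]=b;cv2.imwrite("pics/crop2.png",c)
E
```

```text
time_s: 5.75
ee_pos: [0.4441, -0.0411, 0.0946]
ee_rot: [0.303, 3.126, -0.0]
force: [-1.2, -1.9, 7.3]
width: 0.0495
grip_force: 11.9
t 5.8 turn [ 0.    0.01 -0.01] shift/20mm new axes [-6.2   0.    0.03] old axes [-6.2   0.    0.04] j [-0.32  0.46  0.38  2.23 -0.35  0.51  1.71] F [-1.2 -1.9  7.3] w 0.0495
```

View pics/crop2.png

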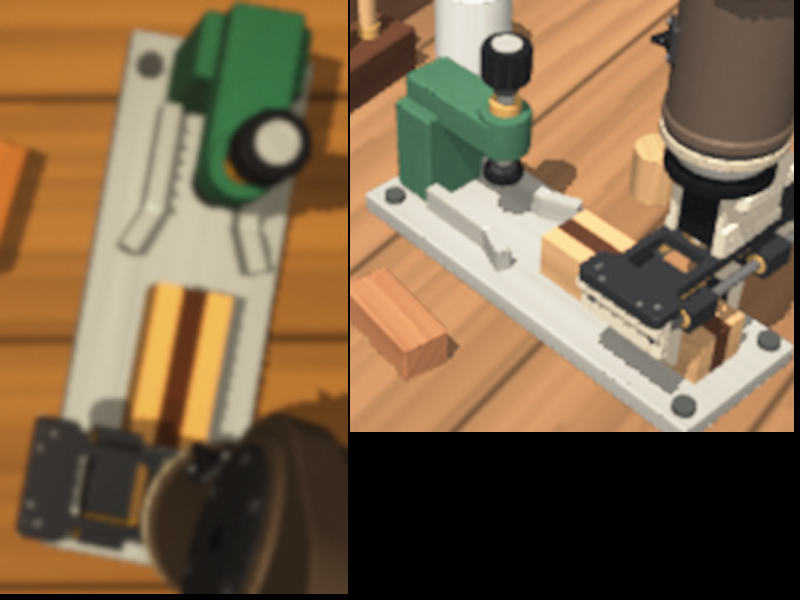

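Blank is aligned, with front corners at crop (153,284) and (238,296), pointing into the mouth. A quick lateral check first.

Run:
```python
from h import *
T=lambda u,v:(305+u/2.9-.3,95+v/2.9-.3)
def L(u,z):
    X=back("top",T(*u),z);c,s=np.cos(SEAT[2]),np.sin(SEAT[2]);d=X[:2]-SEAT[:2];print(u,(c*d[0]+s*d[1]).round(4),(-s*d[0]+c*d[1]).round(4))
for u in((153,284),(238,296),(131,415),(212,440)):L(u,.06)
print("mouth outer/inner");[L(u,.042) for u in((118,247),(141,254),(245,274),(271,271),(162,107),(147,205),(165,208))]
```

```text
(153, 284) -0.0429 0.0267
(238, 296) -0.0403 -0.0302
(131, 415) -0.1312 0.0259
(212, 440) -0.1375 -0.0295
mouth outer/inner
(118, 247) -0.02 0.0512
(141, 254) -0.0219 0.035
(245, 274) -0.0223 -0.0371
(271, 271) -0.017 -0.0541
(162, 107) 0.0807 0.0385
(147, 205) 0.012 0.0368
(165, 208) 0.0123 0.0243
```

```bash
python3 -m inch '[[[0,0,0],[-0.4,0,0],45],[[0,0,0],[-0.4,0,0],45],[[0,0,0],[-0.4,0,0],45],[[0,0,0],[-0.4,0,0],45],[[0,0,0],[-0.4,0,0],45],[[0,0,0],[-0.4,0,0],45],[[0,0,0],[-0.2,0,0],45],[[0,0,0],[0,0,0],45]]'
python3 -m inch '[[[0,0,0],[-0.2,0,0],45],[[0,0,0],[-0.2,0,0],45],[[0,0,0],[-0.2,0,0],45],[[0,0,0],[-0.2,0,0],45],[[0,0,0],[-0.2,0,0],45],[[0,0,0],[-0.2,0,0],45],[[0,0,0],[0,0,0],45],[[0,0,0],[0,0,0],45]]'
python3 - <<'E'
from h import *
g=W(SEAT,(-.055,0,.047));go(g,SEAT[2]+np.pi)
E
```

```text
time_s: 6.65
ee_pos: [0.4951, -0.0508, 0.094]
ee_rot: [0.302, 3.127, -0.0]
force: [1.2, 0.8, -0.6]
width: 0.0499
grip_force: 12.0
time_s: 7.45
ee_pos: [0.5183, -0.0554, 0.0941]
ee_rot: [-0.302, -3.127, -0.0]
force: [0.1, -0.1, -3.0]
width: 0.0501
grip_force: 12.0
t 7.5 turn [-0.   -0.    0.01] shift/20mm new axes [-2.42 -0.01  0.01] old axes [-2.42 -0.01  0.01] j [-0.28  0.55  0.38  2.05 -0.35  0.61  1.73] F [ 0.1 -0.1 -3. ] w 0.0501
```

```bash
python3 -m inch '[[[0,0,0],[-0.25,0,0],45],[[0,0,0],[-0.25,0,0],45],[[0,0,0],[-0.25,0,0],45],[[0,0,0],[-0.25,0,0],45],[[0,0,0],[-0.25,0,0],45],[[0,0,0],[-0.25,0,0],45],[[0,0,0],[-0.25,0,0],45],[[0,0,0],[0,0,0],45]]' 8
python3 -m inch '[[[0,0,0],[-0.05,0,0],45],[[0,0,0],[-0.05,0,0],45],[[0,0,0],[-0.05,0,0],45],[[0,0,0],[-0.05,0,0],45],[[0,0,0],[-0.05,0,0],45],[[0,0,0],[-0.05,0,0],45],[[0,0,0],[0,0,0],45],[[0,0,0],[0,0,0],45]]'
python3 - <<'E'
from h import *
g=W(SEAT,(-.055,0,.047));go(g,SEAT[2]+np.pi)
E
```

```text
time_s: 8.25
ee_pos: [0.5536, -0.0623, 0.0943]
ee_rot: [0.302, 3.126, -0.0]
force: [1.0, 0.3, -3.4]
width: 0.0498
grip_force: 8.0
time_s: 9.05
ee_pos: [0.5588, -0.0633, 0.0943]
ee_rot: [0.301, 3.127, -0.0]
force: [0.6, -0.1, -2.2]
width: 0.0503
grip_force: 8.0
t 9.1 turn [0.   0.01 0.01] shift/20mm new axes [-0.36 -0.01  0.01] old axes [-0.36 -0.01  0.01] j [-0.25  0.6   0.39  1.95 -0.35  0.66  1.73] F [ 0.6 -0.1 -2.2] w 0.0503
```

```bash
python3 -m inch '[[[0,0,0],[-0.05,0,0],45],[[0,0,0],[-0.05,0,0],45],[[0,0,0],[-0.05,0,0],45],[[0,0,0],[-0.05,0,0],45],[[0,0,0],[-0.05,0,0],45],[[0,0,0],[0,0,0],45],[[0,0,0],[0,0,0],45],[[0,0,0],[0,0,0],45]]' 8
python3 -m inch '[[[0,0,0],[-0.05,0,0],45],[[0,0,0],[0,0,0],45],[[0,0,0],[-0.05,0,0],45],[[0,0,0],[0,0,0],45],[[0,0,0],[-0.05,0,0],45],[[0,0,0],[0,0,0],45],[[0,0,0],[0,0,0],45],[[0,0,0],[0,0,0],45]]' 6
python3 - <<'E'
from h import *
g=W(SEAT,(-.055,0,.047));go(g,SEAT[2]+np.pi)
E
```

```text
time_s: 9.85
ee_pos: [0.5637, -0.0643, 0.0943]
ee_rot: [0.302, 3.127, -0.0]
force: [-0.1, -0.2, -2.0]
width: 0.0499
grip_force: 8.0
time_s: 10.65
ee_pos: [0.5665, -0.0648, 0.0942]
ee_rot: [0.301, 3.127, 0.0]
force: [-0.9, -0.1, -2.2]
width: 0.0499
grip_force: 6.0
t 10.7 turn [0.   0.   0.01] shift/20mm new axes [ 0.04 -0.01  0.01] old axes [ 0.04 -0.01  0.01] j [-0.25  0.61  0.39  1.93 -0.35  0.67  1.73] F [-0.9 -0.1 -2.2] w 0.0499
```

Not at the stop yet (no reaction force), so I'll keep creeping.

```bash
for i in 1; do python3 -m inch '[[[0,0,0],[-0.05,0,0],45],[[0,0,0],[0,0,0],45],[[0,0,0],[-0.05,0,0],45],[[0,0,0],[0,0,0],45],[[0,0,0],[0,0,0],45],[[0,0,0],[0,0,0],45],[[0,0,0],[0,0,0],45],[[0,0,0],[0,0,0],45]]' 6
python3 -m inch '[[[0,0,0],[-0.05,0,0],45],[[0,0,0],[0,0,0],45],[[0,0,0],[-0.05,0,0],45],[[0,0,0],[0,0,0],45],[[0,0,0],[0,0,0],45],[[0,0,0],[0,0,0],45],[[0,0,0],[0,0,0],45],[[0,0,0],[0,0,0],45]]' 6; done
```

```text
time_s: 11.45
ee_pos: [0.5681, -0.0651, 0.0941]
ee_rot: [-0.302, -3.127, -0.0]
force: [-3.3, 0.8, -1.1]
width: 0.0499
grip_force: 6.0
time_s: 12.25
ee_pos: [0.5688, -0.0652, 0.0939]
ee_rot: [-0.301, -3.124, -0.001]
force: [-7.3, 2.5, 1.7]
width: 0.0498
grip_force: 6.0
```

```bash
python3 -m inch '[[[0,0,0],[-0.05,0,0],45],[[0,0,0],[0,0,0],45],[[0,0,0],[-0.05,0,0],45],[[0,0,0],[0,0,0],45],[[0,0,0],[0,0,0],45],[[0,0,0],[0,0,0],45],[[0,0,0],[0,0,0],45],[[0,0,0],[0,0,0],45]]' 6
python3 -m inch '[[[0,0,0],[0,0,0],91.8],[[0,0,0],[0,0,0],91.8],[[0,0,0],[0,0,0],91.8],[[0,0,0],[0,0,-1],91.8],[[0,0,0],[0,0,-1],91.8],[[0,0,0],[0,0,-1],91.8],[[0,0,0],[0.9,0,-1],91.8],[[0,0,0],[0.9,0,-1],91.8]]'
python3 -m inch '[[[0,0,0],[1,0,-1],91.8],[[0,0,0],[1,0,-1],91.8],[[0,0,0],[1,0,-1],91.8],[[0,0,0],[0,0,-1],91.8],[[0,0,0],[0,0,-1],91.8],[[0,0,0],[0,0,0],91.8],[[0,0,0],[0,0,0],91.8],[[0,0,0],[0,0,0],91.8]]'
python3 - <<'E'
from h import *
import cv2
o=[]
for n in("top","side"):
    d=imaging.read_camera(n);o.append(d["color"][:,:,::-1])
    cv2.imwrite(f"pics/{n}2.png",o[-1])
c=np.zeros((600,800,3),np.uint8)
a=cv2.resize(o[0][95:300,305:425],None,fx=2.9,fy=2.9,interpolation=cv2.INTER_CUBIC);b=cv2.resize(o[1][115:295,250:435],None,fx=2.4,fy=2.4,interpolation=cv2.INTER_CUBIC)
c[:a.shape[0],:a.shape[1]]=a;c[:b.shape[0],350:350+b.shape[1]]=b;cv2.imwrite("pics/crop3.png",c)
go(W(SEAT,(.0275,0,.184)),SEAT[2]+np.pi)
E
```

```text
time_s: 13.05
ee_pos: [0.5704, -0.0656, 0.0937]
ee_rot: [-0.301, -3.123, -0.001]
force: [-8.5, 2.1, 0.9]
width: 0.0501
grip_force: 6.0
time_s: 13.85
ee_pos: [0.5372, -0.0592, 0.1951]
ee_rot: [0.302, 3.126, -0.0]
force: [0.4, -0.1, -0.2]
width: 0.0914
grip_force: 0.0
time_s: 14.65
ee_pos: [0.4778, -0.0476, 0.2936]
ee_rot: [-0.302, -3.126, 0.0]
force: [0.5, 0.1, -0.4]
width: 0.0921
grip_force: 0.0
t 14.8 turn [-0.01 -0.02  0.  ] shift/20mm new axes [-8.61 -0.    3.12] old axes [-8.62 -0.    3.11] j [-0.45  0.2   0.53  1.94 -0.12  1.03  1.51] F [-0.4  0.6 -1.4] w 0.092
```

View pics/crop3.png

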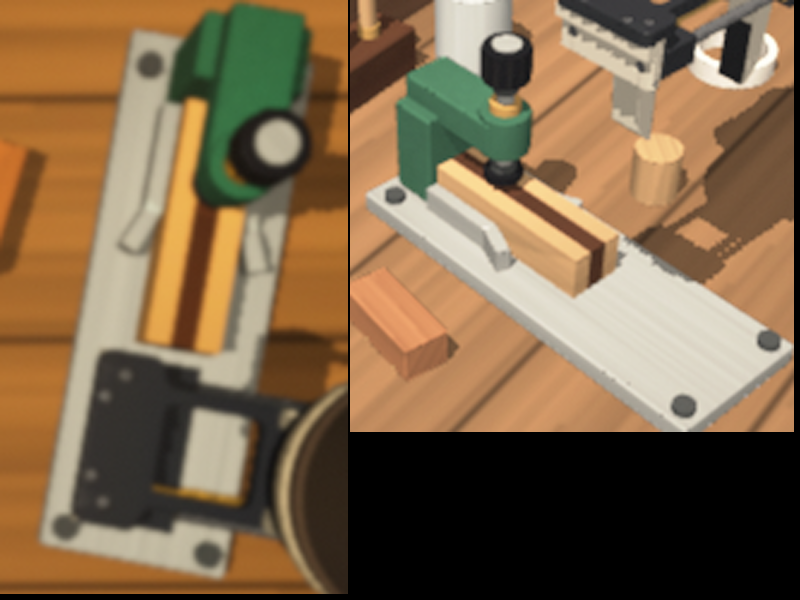

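Top view: blank sits between the fences with its far end at the column (crop (185,98)); rear corners at (141,343) and (218,353). It slipped in the fingers at 8 N, so it's home. Now above the knob.

Run:
```python
from h import *
import cv2
T=lambda u,v:(305+u/2.9-.3,95+v/2.9-.3)
c,s=np.cos(SEAT[2]),np.sin(SEAT[2])
for u in((141,343),(218,353)):
    d=back("top",T(*u),.06)[:2]-SEAT[:2];print((c*d[0]+s*d[1]).round(4),(-s*d[0]+c*d[1]).round(4))
def blob(n,r):
    g=cv2.imread(f"pics/{n}2.png").astype(int);y0,y1,x0,x1=r;g=g[y0:y1,x0:x1]
    m=((g.min(2)>110)&(g.max(2)-g.min(2)<35)).astype(np.uint8);k,l,st,ce=cv2.connectedComponentsWithStats(m)
    i=1+st[1:,4].argmax();print(n,st[i]);return ce[i]+[x0,y0]
a=blob("top",(130,160,388,415));b=blob("side",(128,140,303,328));print(a,b)
k=least_squares(lambda X:np.r_[proj("top",X)-a,proj("side",X)-b],[.65,-.08,.19]);print(k.x,k.fun)
go([.649,-.082,.235],SEAT[2]+np.pi)
```

```text
-0.083 0.0277
-0.0801 -0.0236
top [  5   7  15  14 142]
side [  0   0  19  12 130]
[400.54929577 143.47887324] [311.65384615 132.25384615]
[ 0.65080956 -0.080772    0.1956567 ] [-0.90168847 -1.27787799  1.82464678  0.04119681]
t 14.8 turn [-0.01 -0.02  0.  ] shift/20mm new axes [-8.73 -0.05  0.57] old axes [-8.73 -0.05  0.56] j [-0.45  0.2   0.53  1.94 -0.12  1.03  1.51] F [-0.4  0.6 -1.4] w 0.092
```

```bash
python3 -m inch '[[[0,0,0],[-1,0,0],91.8],[[0,0,0],[-1,0,0],91.8],[[0,0,0],[-1,0,0],91.8],[[0,0,0],[-1,0,0],91.8],[[0,0,0],[-1,0,0],91.8],[[0,0,0],[-1,0,0],91.8],[[0,0,0],[-1,0,0],91.8],[[0,0,0],[-1,0,0],91.8]]'
python3 -m inch '[[[0,0,0],[-0.73,-0.05,0],91.8],[[0,0,0],[0,0,0.5],91.8],[[0,0,0],[0,0,0],91.8],[[0,0,0],[0,0,0],91.8],[[0,0,0],[0,0,0],91.8],[[0,0,0],[0,0,0],91.8],[[0,0,0],[0,0,0],91.8],[[0,0,0],[0,0,0],91.8]]'
python3 - <<'E'
from h import *
import cv2
go([.649,-.082,.183],SEAT[2]+np.pi)
d=imaging.read_camera("wrist");c=(d["mtx"],d["R"],d["t"]);im=d["color"][:,:,::-1].copy()
print(proj(c,np.array([.649,-.082,.194])))
e=imaging.read_camera("side");s=cv2.resize(e["color"][60:220,230:430,::-1],(400,320),interpolation=cv2.INTER_CUBIC)
o=np.zeros((420,800,3),np.uint8);o[:300,:400]=cv2.resize(im,(400,300));o[:320,400:]=s;cv2.imwrite("pics/k1.png",o)
E
```

```text
time_s: 15.55
ee_pos: [0.6357, -0.0783, 0.2931]
ee_rot: [-0.301, -3.125, 0.0]
force: [0.1, -0.3, 0.0]
width: 0.0914
grip_force: 0.0
time_s: 16.35
ee_pos: [0.6492, -0.0819, 0.2845]
ee_rot: [0.301, 3.127, 0.0]
force: [-0.3, 0.7, 1.0]
width: 0.0917
grip_force: 0.0
t 16.4 turn [0.   0.01 0.01] shift/20mm new axes [ 0.01 -0.01  2.73] old axes [ 0.01 -0.01  2.73] j [-0.29  0.52  0.51  1.54 -0.27  1.16  1.66] F [-0.3  0.7  1. ] w 0.0917
[283.38969523 245.17694463]
```

View pics/k1.png

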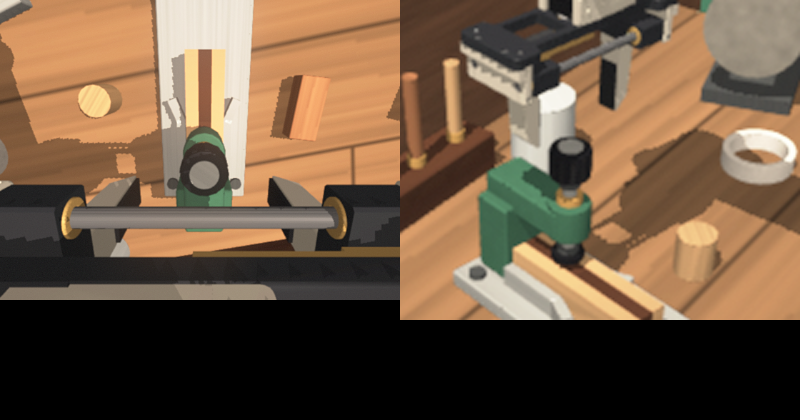

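Wrist view shows the knob at about (205,175) in the half-size picture, roughly (287,245) full-size. I'll measure it precisely.

Run:
```python
from h import *
import cv2
d=imaging.read_camera("wrist");c=(d["mtx"],d["R"],d["t"]);g=d["color"].astype(int)[215:275,255:320]
m=((g.max(2)-g.min(2)<25)&(g.min(2)>85)).astype(np.uint8);k,l,st,ce=cv2.connectedComponentsWithStats(m);i=1+st[1:,4].argmax()
u=ce[i]+[255,215];print(st[i],u)
for z in(.190,.196):
    X=back(c,u,z);print(X)
go([X[0],X[1],.183],SEAT[2]+np.pi)
```

```text
[  10   10   42   40 1304] [285.58588957 244.8297546 ]
[ 0.65058578 -0.08103459  0.19      ]
[ 0.648194   -0.08057257  0.196     ]
t 16.5 turn [0.   0.   0.01] shift/20mm new axes [0.06 0.06 2.72] old axes [0.06 0.06 2.72] j [-0.28  0.52  0.51  1.54 -0.27  1.16  1.66] F [ 0.6 -0.2 -0.5] w 0.0916
```

```bash
python3 -m inch '[[[0,0,0],[0.02,0.06,0.9],91.8],[[0,0,0],[0,0,0.9],91.8],[[0,0,0],[0,0,0.9],91.8],[[0,0,0],[0,0,0],35],[[0,0,0],[0,0,0],35],[[0,0,0],[0,0,0],35],[[0,0,0],[0,0,0],35],[[0,0,0],[0,0,0],35]]' 5
python3 -m inch '[[[0,0,0],[0,0,0],35],[[0,0,0],[0,0,0],35],[[0,0,0],[0,0,0],35],[[0,0,0],[0,0,0],35],[[0,0,0],[0,0,0],35],[[0,0,0],[0,0,0],35],[[0,0,0],[0,0,0],35],[[0,0,0],[0,0,0],35]]' 35
python3 -c "
from h import *
s=env.observe();print(Ro.from_rotvec(s['ee_rot']).as_matrix().T@s['force'],s['wrist_torque'],s['joint_pos'][6])"
```

```text
time_s: 17.3
ee_pos: [0.6494, -0.0808, 0.231]
ee_rot: [0.302, 3.126, 0.0]
force: [-0.7, -0.8, 0.4]
width: 0.0565
grip_force: 0.0
time_s: 18.1
ee_pos: [0.649, -0.0814, 0.2304]
ee_rot: [0.302, 3.127, -0.001]
force: [-2.4, -4.5, 4.3]
width: 0.0392
grip_force: 35.0
[ 1.52924251 -4.8758299  -4.28828664] [-1.04327328  0.37433819  0.02250331] 1.6800734752352728
```

```bash
cat > st.py <<'E'
from h import *
s=env.observe();R=Ro.from_rotvec(s['ee_rot']).as_matrix();print("Ftool",(R.T@s['force']).round(1),"tz",s['wrist_torque'].round(3),"j7",round(s['joint_pos'][6],3),"yaw",np.degrees(np.arctan2(R[1,0],R[0,0])).round(2))
E
python3 -m inch '[[[0,0,1],[0,0,0.0135],35],[[0,0,1],[0,0,0.0135],35],[[0,0,1],[0,0,0.0135],35],[[0,0,1],[0,0,0.0135],35],[[0,0,0],[0,0,0],35],[[0,0,0],[0,0,0],35],[[0,0,0],[0,0,0],35],[[0,0,0],[0,0,0],35]]'; python3 st.py
python3 -m inch '[[[0,0,1],[0,0,0.0135],35],[[0,0,1],[0,0,0.0135],35],[[0,0,1],[0,0,0.0135],35],[[0,0,1],[0,0,0.0135],35],[[0,0,1],[0,0,0.0135],35],[[0,0,1],[0,0,0.0135],35],[[0,0,1],[0,0,0.0135],35],[[0,0,1],[0,0,0.0135],35]]'; python3 st.py
```

```text
time_s: 18.9
ee_pos: [0.6489, -0.0819, 0.2293]
ee_rot: [0.736, 3.054, -0.002]
force: [-2.0, -6.5, 3.4]
width: 0.0396
grip_force: 35.0
Ftool [-1.2 -6.7 -3.4] tz [-1.209  0.445 -0.15 ] j7 1.443 yaw 152.9
time_s: 19.7
ee_pos: [0.6484, -0.0825, 0.2272]
ee_rot: [1.553, 2.731, -0.003]
force: [-5.8, -6.6, 5.3]
width: 0.0393
grip_force: 35.0
Ftool [-2.7 -8.4 -5.3] tz [-1.543  0.95   0.194] j7 0.972 yaw 120.74
```

```bash
python3 -m inch '[[[0,0,1],[-0.04,-0.07,0.0133],35],[[0,0,1],[0,0,0.0133],35],[[0,0,1],[0,0,0.0133],35],[[0,0,1],[0,0,0.0133],35],[[0,0,1],[0,0,0.0133],35],[[0,0,1],[0,0,0.0133],35],[[0,0,1],[0,0,0.0133],35],[[0,0,1],[0,0,0.0133],35]]'; python3 st.py
python3 -m inch '[[[0,0,1],[0,0,0.0133],35],[[0,0,1],[0,0,0.0133],35],[[0,0,1],[0,0,0.0133],35],[[0,0,1],[0,0,0.0133],35],[[0,0,0],[0,0,0],35],[[0,0,0],[0,0,0],35],[[0,0,0],[0,0,0],35],[[0,0,0],[0,0,0],35]]'; python3 st.py
```

```text
time_s: 20.5
ee_pos: [0.6475, -0.083, 0.2251]
ee_rot: [-2.245, -2.197, 0.002]
force: [-6.3, -4.3, 7.3]
width: 0.0395
grip_force: 35.0
Ftool [-4.4 -6.2 -7.3] tz [-1.154  1.287  0.146] j7 0.509 yaw 88.77
time_s: 21.3
ee_pos: [0.6471, -0.083, 0.224]
ee_rot: [-2.526, -1.866, 0.003]
force: [-7.8, -3.2, 8.4]
width: 0.0395
grip_force: 35.0
Ftool [-5.4 -6.5 -8.4] tz [-1.041  1.605 -0.23 ] j7 0.28 yaw 72.9
```

```bash
sed -i 's/print("Ftool"/print("e7",s["effort"][6].round(3),"Ftool"/' st.py
for i in 1 2 3; do python3 -m inch '[[[0,0,0.125],[0,0,0.0016],35],[[0,0,0.125],[0,0,0.0016],35],[[0,0,0.125],[0,0,0.0016],35],[[0,0,0.125],[0,0,0.0016],35],[[0,0,0.125],[0,0,0.0016],35],[[0,0,0.125],[0,0,0.0016],35],[[0,0,0.125],[0,0,0.0016],35],[[0,0,0.125],[0,0,0.0016],35]]' |grep -E "time|ee_pos"; python3 st.py; done
```

```text
time_s: 22.1
ee_pos: [0.647, -0.083, 0.2237]
e7 -0.005 Ftool [-7.2 -6.4 -8.4] tz [-1.064  1.708  0.169] j7 0.222 yaw 68.91
time_s: 22.9
ee_pos: [0.6469, -0.0829, 0.2235]
e7 -0.004 Ftool [-8.3 -7.3 -8.9] tz [-0.994  1.803  0.148] j7 0.165 yaw 64.91
time_s: 23.7
ee_pos: [0.6468, -0.0829, 0.2232]
e7 -0.003 Ftool [-8.7 -7.7 -9.3] tz [-1.031  1.865  0.191] j7 0.107 yaw 60.91
```

```bash
for i in 1 2 ; do python3 -m inch '[[[0,0,0.125],[0,0,0.0012],35],[[0,0,0.125],[0,0,0.0012],35],[[0,0,0.125],[0,0,0.0012],35],[[0,0,0.125],[0,0,0.0012],35],[[0,0,0.125],[0,0,0.0012],35],[[0,0,0.125],[0,0,0.0012],35],[[0,0,0.125],[0,0,0.0012],35],[[0,0,0.125],[0,0,0.0012],35]]' |grep -E "time|ee_pos"; python3 st.py; done
```

```text
time_s: 24.5
ee_pos: [0.6467, -0.0828, 0.2229]
e7 -0.003 Ftool [-8.3 -6.  -9.9] tz [-0.994  2.032  0.151] j7 0.049 yaw 56.91
time_s: 25.3
ee_pos: [0.6467, -0.0828, 0.2227]
e7 -0.003 Ftool [-8.  -6.5 -8.9] tz [-0.99   2.008  0.122] j7 -0.009 yaw 52.91
```

```bash
for i in 1 ; do python3 -m inch '[[[0,0,0.125],[0,0,0.0012],35],[[0,0,0.125],[0,0,0.0012],35],[[0,0,0.125],[0,0,0.0012],35],[[0,0,0.125],[0,0,0.0012],35],[[0,0,0.125],[0,0,0.0012],35],[[0,0,0.125],[0,0,0.0012],35],[[0,0,0.125],[0,0,0.0012],35],[[0,0,0.125],[0,0,0.0012],35]]' |grep -E "time|ee_pos"; python3 st.py; done
```

```text
time_s: 26.1
ee_pos: [0.6466, -0.0827, 0.2224]
e7 -0.003 Ftool [-8.8 -5.3 -8.8] tz [-0.975  2.059  0.16 ] j7 -0.067 yaw 48.91
```

```bash
for i in 1 2 ; do python3 -m inch '[[[0,0,0.125],[0,0,0.0012],35],[[0,0,0.125],[0,0,0.0012],35],[[0,0,0.125],[0,0,0.0012],35],[[0,0,0.125],[0,0,0.0012],35],[[0,0,0.125],[0,0,0.0012],35],[[0,0,0.125],[0,0,0.0012],35],[[0,0,0.125],[0,0,0.0012],35],[[0,0,0.125],[0,0,0.0012],35]]' |grep -E "time|ee_pos"; python3 st.py; done
```

```text
time_s: 26.9
ee_pos: [0.6465, -0.0826, 0.2221]
e7 -0.003 Ftool [-11.1  -5.6  -8.5] tz [-0.876  2.128  0.171] j7 -0.126 yaw 44.91
time_s: 27.7
ee_pos: [0.6464, -0.0826, 0.2219]
e7 -0.002 Ftool [-9.9 -5.6 -8.9] tz [-0.92   2.203  0.177] j7 -0.184 yaw 40.92
```

```bash
for i in 1 ; do python3 -m inch '[[[0,0,0.125],[0,0,0.0012],35],[[0,0,0.125],[0,0,0.0012],35],[[0,0,0.125],[0,0,0.0012],35],[[0,0,0.125],[0,0,0.0012],35],[[0,0,0.125],[0,0,0.0012],35],[[0,0,0.125],[0,0,0.0012],35],[[0,0,0.125],[0,0,0.0012],35],[[0,0,0.125],[0,0,0.0012],35]]' |grep -E "time|ee_pos"; python3 st.py; done
```

```text
time_s: 28.5
ee_pos: [0.6464, -0.0825, 0.2216]
e7 -0.002 Ftool [-9.5 -5.  -8.5] tz [-0.913  2.18   0.142] j7 -0.242 yaw 36.91
```

```bash
for i in 1 ; do python3 -m inch '[[[0,0,0.125],[0,0,0.0012],35],[[0,0,0.125],[0,0,0.0012],35],[[0,0,0.125],[0,0,0.0012],35],[[0,0,0.125],[0,0,0.0012],35],[[0,0,0.125],[0,0,0.0012],35],[[0,0,0.125],[0,0,0.0012],35],[[0,0,0.125],[0,0,0.0012],35],[[0,0,0.125],[0,0,0.0012],35]]' |grep -E "time|ee_pos"; python3 st.py; done
```

```text
time_s: 29.3
ee_pos: [0.6463, -0.0824, 0.2214]
e7 -0.002 Ftool [-11.   -4.4  -7.9] tz [-0.894  2.293  0.137] j7 -0.301 yaw 32.92
```

```bash
for i in 1 2; do python3 -m inch '[[[0,0,0.125],[0,0,0.0013],35],[[0,0,0.125],[0,0,0.0013],35],[[0,0,0.125],[0,0,0.0013],35],[[0,0,0.125],[0,0,0.0013],35],[[0,0,0.125],[0,0,0.0013],35],[[0,0,0.125],[0,0,0.0013],35],[[0,0,0.125],[0,0,0.0013],35],[[0,0,0.125],[0,0,0.0013],35]]' |grep -E "time|ee_pos"; python3 st.py; done
```

```text
time_s: 30.1
ee_pos: [0.6463, -0.0823, 0.2211]
e7 -0.001 Ftool [-11.3  -4.1  -7.7] tz [-0.816  2.335  0.184] j7 -0.359 yaw 28.92
time_s: 30.9
ee_pos: [0.6462, -0.0823, 0.2208]
e7 -0.017 Ftool [-10.6  -4.5  -8.7] tz [-0.777  2.45   0.148] j7 -0.418 yaw 24.92
```

```bash
for i in 1; do python3 -m inch '[[[0,0,0.125],[-0.03,0,0.0013],35],[[0,0,0.125],[0,0,0.0013],35],[[0,0,0.125],[0,0,0.0013],35],[[0,0,0.125],[0,0,0.0013],35],[[0,0,0.125],[0,0,0.0013],35],[[0,0,0.125],[0,0,0.0013],35],[[0,0,0.125],[0,0,0.0013],35],[[0,0,0.125],[0,0,0.0013],35]]' |grep -E "time|ee_pos"; python3 st.py; done
```

```text
time_s: 31.7
ee_pos: [0.646, -0.0822, 0.2206]
e7 -0.058 Ftool [-9.9 -2.8 -7. ] tz [-0.585  2.105  0.206] j7 -0.476 yaw 20.95
```

```bash
for i in 1; do python3 -m inch '[[[0,0,0.125],[0,0,0.0013],35],[[0,0,0.125],[0,0,0.0013],35],[[0,0,0.125],[0,0,0.0013],35],[[0,0,0.125],[0,0,0.0013],35],[[0,0,0.125],[0,0,0.0013],35],[[0,0,0.125],[0,0,0.0013],35],[[0,0,0.125],[0,0,0.0013],35],[[0,0,0.125],[0,0,0.0013],35]]' |grep -E "time|ee_pos"; python3 st.py; done
```

```text
time_s: 32.5
ee_pos: [0.646, -0.0821, 0.2204]
e7 -0.095 Ftool [-9.8 -1.8 -7.2] tz [-0.573  2.192  0.216] j7 -0.535 yaw 16.96
```

Wrist-joint effort has climbed cleanly by 0.04 N m per unit of turn, matching 10.5 N × 0.0038. That puts the pad at about 25 N, so I'll release.

```bash
python3 -m inch '[[[0,0,0],[0,0,0],35],[[0,0,0],[0,0,0],35],[[0,0,0],[0,0,0],91.8],[[0,0,0],[0,0,0],91.8],[[0,0,0],[0,0,0],91.8],[[0,0,0],[0,0,0],91.8],[[0,0,0],[0,0,0],91.8],[[0,0,0],[0,0,0],91.8]]'; python3 st.py
python3 -m inch '[[[0,0,0],[0,0,-0.5],91.8],[[0,0,0],[0,0,-1],91.8],[[0,0,0],[0,0,-1],91.8],[[0,0,0],[0,0,-1],91.8],[[0,0,0],[0,0,-1],91.8],[[0,0,0],[0,0,-1],91.8],[[0,0,0],[0,0,0],91.8],[[0,0,0],[0,0,0],91.8]]'; python3 st.py
python3 - <<'E'
from h import *
import cv2
e=imaging.read_camera("side")["color"][:,:,::-1];cv2.imwrite("pics/end.png",cv2.resize(e[110:270,240:420],None,fx=3,fy=3,interpolation=cv2.INTER_CUBIC))
E
```

```text
time_s: 33.3
ee_pos: [0.6478, -0.0823, 0.2208]
ee_rot: [-3.107, -0.464, -0.0]
force: [0.5, -0.0, 0.4]
width: 0.0826
grip_force: 0.0
e7 0.0 Ftool [ 0.5  0.2 -0.4] tz [-0.074  0.181 -0.033] j7 -0.535 yaw 16.99
time_s: 34.1
ee_pos: [0.6478, -0.0825, 0.3314]
ee_rot: [-3.107, -0.464, -0.002]
force: [0.2, 0.1, 0.2]
width: 0.0917
grip_force: 0.0
e7 -0.057 Ftool [ 0.2 -0.  -0.2] tz [-0.093  0.103  0.037] j7 -0.628 yaw 16.98
```

View pics/end.png

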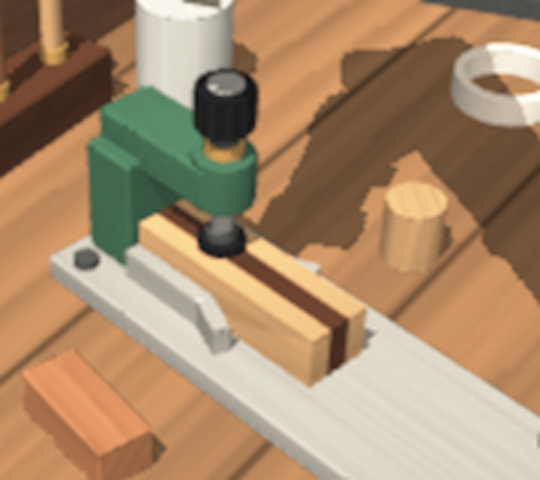

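The pad is seen resting on the blank at about (222,240), knob upright, and the blank is home. The torque evidence is a little noisy, so I'll regrip and turn slightly to confirm the force.

```bash
python3 -m inch '[[[0,0,0],[-0.04,0,1],91.8],[[0,0,0],[0,0,1],91.8],[[0,0,0],[0,0,1],91.8],[[0,0,0],[0,0,1],91.8],[[0,0,0],[0,0,1],91.8],[[0,0,0],[0,0,0.5],91.8],[[0,0,0],[0,0,0],35],[[0,0,0],[0,0,0],35]]' 35; python3 -m inch '[[[0,0,0],[0,0,0],35],[[0,0,0],[0,0,0],35],[[0,0,0],[0,0,0],35],[[0,0,0],[0,0,0],35],[[0,0,0],[0,0,0],35],[[0,0,0],[0,0,0],35],[[0,0,0],[0,0,0],35],[[0,0,0],[0,0,0],35]]'; python3 st.py
python3 -m inch '[[[0,0,0],[0,0,0],35],[[0,0,0],[0,0,0],35],[[0,0,0],[0,0,0],35],[[0,0,0],[0,0,0],35],[[0,0,0.1],[0,0,0.002],35],[[0,0,0.1],[0,0,0.002],35],[[0,0,0.1],[0,0,0.002],35],[[0,0,0.1],[0,0,0.002],35]]'; python3 st.py
```

```text
time_s: 34.95
ee_pos: [0.6471, -0.0828, 0.2212]
ee_rot: [3.107, 0.464, -0.0]
force: [0.6, -0.0, 0.5]
width: 0.0804
grip_force: 0.0
time_s: 35.75
ee_pos: [0.6469, -0.0818, 0.221]
ee_rot: [-3.106, -0.465, 0.0]
force: [-2.5, 4.0, 5.5]
width: 0.0394
grip_force: 35.0
e7 0.012 Ftool [-1.2 -4.6 -5.5] tz [ 0.89   0.739 -0.072] j7 -0.548 yaw 17.02
time_s: 36.55
ee_pos: [0.6469, -0.0818, 0.2209]
ee_rot: [-3.112, -0.422, 0.0]
force: [-2.8, 4.4, 4.9]
width: 0.0391
grip_force: 35.0
e7 -0.145 Ftool [-1.5 -5.  -4.8] tz [0.829 0.771 0.235] j7 -0.571 yaw 15.43
```

Torque is about 0.08–0.14 N m above free turning, or 20–35 N. That's in the band, so I'll release and hand in.

```bash
python3 -m inch '[[[0,0,0],[0,0,0],91.8],[[0,0,0],[0,0,0],91.8],[[0,0,0],[0,0,0],91.8],[[0,0,0],[0,0,0],91.8],[[0,0,0],[0,0,0],91.8],[[0,0,0],[0,0,0],91.8],[[0,0,0],[0,0,0],91.8],[[0,0,0],[0,0,-0.5],91.8]]'
python3 -m inch '[[[0,0,0],[0,0,-1],91.8],[[0,0,0],[0,0,-1],91.8],[[0,0,0],[0,0,-1],91.8],[[0,0,0],[0,0,-1],91.8],[[0,0,0],[0,0,-1],91.8],[[0,0,0],[0,0,0],91.8],[[0,0,0],[0,0,0],91.8],[[0,0,0],[0,0,0],91.8]]'
python3 -c "
from cell import order
print(order.hand_in())"
```

```text
time_s: 37.35
ee_pos: [0.6465, -0.0822, 0.2299]
ee_rot: [-3.113, -0.42, 0.003]
force: [0.0, -0.2, 0.0]
width: 0.0915
grip_force: 0.0
time_s: 38.15
ee_pos: [0.6467, -0.0823, 0.33]
ee_rot: [-3.113, -0.42, 0.001]
force: [0.1, 0.1, -0.9]
width: 0.0918
grip_force: 0.0
the job is handed in; nothing more can be done
None
```

I slid the blank home against the column, screwed the pad down to an estimated 20–35 N (judged from wrist torque, not measured directly), released the knob and handed the job in at about 38 s; no verdict was returned.

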